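Open the press-and-turn remover bottle at a nail bench

TASK

Open the white remover bottle: take the red tab and fold the pink guard right over to the back, then press the blue cap down gently until you feel it meet its amber seal, unscrew it anticlockwise about a quarter turn until it stops, lift it straight out and stand it upright in the white dish. Work by feel and never force the cap; leave the guard folded back and do not disturb the dish or the other things on the table.

Things in the scene. Friction and masses are not known exactly. Their poses are not given: they have to be found in the camera images.
- bottle: white round remover bottle (62 mm across) with a pink band, in a dark round holder (96 mm across) screwed to the table; origin on the table at the bottle's axis, z up. The guard's hinge is on its +x side, the red tab on its -x side.
- guard (a joint): angle (rad) of the pink flip-over guard: 0 shut, 1.57 with its cover plate on end, 2.4 at its stop, folded to the back. The stiff hinge (0.05 N m, under 1 N at the tab) stays where it is left. Shut, the cover plate (66 x 42 x 5 mm, underside 152 mm above the table) lies 3.5 mm over the cap and keeps fingers off it.
- guard_hinge (a point): middle of the guard's hinge line, 33 mm from the bottle's axis on its +x side, 113 mm above the table; the hinge line runs along the bottle's y axis.
- tab (a point): middle of the guard's red tab, 11 mm inward of its free end; when shut 50 mm from the bottle's axis, 83 mm in front of the hinge and 41.5 mm above it (arc radius 93 mm). The tab is 14 mm wide (along y, the hinge direction), 6 mm thick, stands 30 mm out from the plate's edge, free all round and beneath. Axes turn with the guard: x towards the hinge side, z out of the plate's top.
- cap: blue cap, 55 mm tall, 35 to 70 g: stem 22 mm across, 25 mm long, with two lugs near its foot (32 mm over them, along x); flange 48 mm across at 25 to 30 mm; round knob 28 mm across at 30 to 55 mm, a white bar on top along x. Origin at the middle of the stem's foot, z up. When locked, its x is the bottle's x and its foot is 93.5 mm above the table. It stands on its stem.
- grip (a point): on the cap's axis half-way up the knob, 42.5 mm above the cap's foot (136 mm above the table when locked). Held pressed, the cap turns anticlockwise seen from above and stops after about 1.32 rad; from 0.15 rad before that it can be lifted straight up, clear after 13 mm of lift. A tooth stops it from turning when it is not pressed far enough.
- flange (a point): on the cap's axis at the top of its flange, 30 mm above its foot (123.5 mm above the table when locked); fingertips may bear on it. A spring (4 N plus 0.4 N per mm) holds the cap up. It must be pressed until the flange just meets the amber seal, where it goes hard: 4.5 to 13.5 mm down, differing unseen from bottle to bottle, at 6 to 9.5 N; the tooth lets go 1.5 mm before that.
- mouth (a point): centre of the bottle's neck (45 mm across, with an amber seal ring round it), 105 mm above the table. Forces between cap and bottle (spring, seal, tooth, stop, sides, added together) must stay under 32 N, so press with 10 to 14 N and turn without force: at the stop 0.1 N m adds about 8 N.
- dish: round white dish, 110 mm across, 13 mm high, floor 5 mm thick and 88 mm or more across inside; loose, 0.35 kg; origin under its centre.
- polish_black: black nail-polish bottle, 32 mm across, 72 mm tall; a bystander, loose; leave it alone
- polish_green: pale green polish bottle with brass cap, 32 mm across, 72 mm tall; a bystander, loose; leave it alone
- polish_blue: blue polish bottle with black cap, 32 mm across, 72 mm tall; a bystander, loose; leave it alone
- spray: clear bottle with white cap, 40 mm across, 100 mm tall; a bystander, loose; leave it alone
- phone: dark phone lying flat, 150 x 72 x 9 mm; a bystander, loose; leave it alone
- brush: red brush lying flat, 160 mm long; a bystander, loose; leave it alone
- swatch: grey-green disc, 56 mm across, 12 mm thick; a bystander, loose; leave it alone
Things that resemble listed ones, but are neither listed nor needed, are in the scene too. Of the things that look like the dish, the middle-sized one is meant.

How it is judged:
On the way, in this order (a step that is already met when the one before it is completed fails the run):
1. the guard is folded over to the back (more than 2.0 rad) (value of joint guard above 2 rad), for 0.2 s.
2. the cap is turned free and lifted out of the mouth, the guard still back (z of cap in the frame of bottle above 0.112 m and value of joint guard above 2 rad), for 0.1 s.
At the end, for the whole second after the job is handed in: The guard is folded back beyond 2.0 rad, and the cap stands upright (within 0.2 rad) and at rest on the dish's floor, its axis within 35 mm of the dish's centre (value of joint guard above 2 rad and horizontal distance between cap and dish below 0.035 m and z of cap in the frame of dish below 0.012 m and angle between cap's own z axis and vertical below 0.2 rad and linear speed of cap below 0.02 m/s and contact force between cap and dish above 0.1 N); the robot touches nothing.
It fails at once if the cap is forced against the bottle (all pushes between them together above 32 N) (contact force between cap and bottle above 32 N).
It fails at once if the dish is shifted by more than 30 mm (distance of dish from where it was at the start of the episode above 0.03 m).
It fails at once if a bystander is moved by more than 20 mm (distance of any of polish_black, polish_green, polish_blue, spray, phone, brush, swatch from where it was at the start of the episode above 0.02 m).
It also fails if it takes over 72 s, if anything falls off the work surface, if the arm or the gripper's body presses on something with over 40 N, if the wrist force passes 120 N, or if a joint passes its speed limit or range.

ROBOT

A 6-joint arm with a two-finger parallel gripper is mounted at the origin on the work surface. World frame = base frame: x ahead of the robot, y to its left, z up, the work surface at z = 0. Lengths are in m, angles in rad, forces in N, time in s.
With the tool pointing down it reaches from about 0.2 to 0.875 m from the base axis. Payload 3.4 kg.
Tool frame: the origin (TCP) lies on the centre line of the jaws, within the pads' length; the fingertips stand 17 mm ahead of it and the grasp point (between the pads) lies 2 mm behind it; z points along the fingers, y is the line along which they close (so a half turn about z gives the same grasp; the last joint's range is limited). The gripper opens to 94 mm and grips with 3 to 60 N. Pads are 16 mm wide; open, the fingers measure 119 mm over their backs; the gripper's body (75 mm by 177 mm) begins 78 mm behind the grasp point.
Start: joints at [-1.274, 0.276, 1.505, -0, 1.361, -0.121], TCP at [0.233, -0.526, 0.222] pointing down, gripper open.
Joint ranges: [-2.89, 2.89], [-0.75, 2.08], [0.22, 2.7], [-1.18, 4.32], [0.11, 2.71], [-2.7, 2.7]. Speed limits (rad/s): [2.57, 2.57, 3.14, 3.14, 3.14, 3.14].

INTERFACE

Orientations are given as a unit quaternion [w, x, y, z].
In Python, from plant import ctrl gives the robot as it stands.
- The arm moves only by the shell command python3 -m inch 'ROWS' [FORCE]. ROWS is JSON, a list of rows, each a list of 3 entries, a list of its own where there are three numbers: the closure, from 0 (fully open) to 1 (shut), then the shift along the tool's x, y, z scaled (see below), then the turn about the tool's z scaled (see below). In form: [[hand, [tx, ty, tz], roll], ...]. A call has 1 to 20 rows; each row shifts and turns the commanded pose from where the row before left it, along the tool's axes as they then stand; what a row does not reach is not made up. The controller multiplies each number of a shift by 0.03 m and each number of a turn by 2 pi rad. A row lasts 1/8 s, in which the tool goes at most 62.5 mm and 10.7 degrees, less where a joint would pass 70% of its speed; a pose out of reach is approached as far as the arm can. A call with a number of a shift or a turn outside -1 to 1 is refused whole. A call with a gripper value outside its range is refused whole. The fingers move at their own pace and stop on an object; FORCE is the grip in N (left out, the last holds). Time passes only in rows, so rows that do not move let the fingers close. It gives the time, the measured TCP pose, the force, the opening and the grip force at its end, in the units of the state.
- ctrl.get_state(): the state, without advancing time (a new reading comes with each control period).
- ctrl.capture(name): name is "scene" or "top"; returns the picture (420x560x3 uint8, red, green, blue); there is no depth.
- ctrl.camera_model(name): a dict with "camera_matrix" (3x3 intrinsics, pixels), "view" (4x4, takes a point from world to camera coordinates). Camera axes: x right, y down, z forward; pixel columns grow to the right and rows downward; lengths in m; the calibration is good to about 2 mm. A picture is of the moment at which its call begins. camera_model takes no time and is no camera call.
- ctrl.sign_off(): hands the job in; it is judged then, once.
Trained networks look in the newest picture that a camera, given by its name, has taken for a name from the list of things; names that differ only in an ending like _2 or _b are one class to them, and where a whole thing is asked for, a point or a joint stands for the part that bears it (a point fixed in the world has none). Each returns a list of dicts, best first, with "p" (0 to 1); they miss things now and then, are a little off and sometimes report something else, mostly with a low value. They report only what shows in the picture. A call takes as long as a camera call. They do not tell look-alikes from the thing itself.
- ctrl.regions_of(camera, target): "mask" (420x560 bool, what is visible of it) and "rect" ([centre column, centre row, width, height] in pixels, round what is visible of it).
- ctrl.landmark_of(camera, target): "pixel" ([column, row] in pixels: a listed point, or the origin of a listed thing).
The state is a dict: "clock": time; "joint_positions": joint angles; "dq": joint speeds; "tau": joint torques, N m; "tcp_pos": TCP position; "tcp_rot": TCP orientation; "force": force on the tool from outside, world axes, zero at the start; "torque": the same for the moment, N m; "finger_gap": finger opening in m; "gripper_force": force on a finger pad.
Only numpy, scipy, OpenCV 4.12 (cv2) and the standard library are available. Lean on these libraries where they do the work, as an engineer would, in place of code of your own. Each camera call takes 0.05 s, during which the arm holds its last target. There are 200 camera calls.

## Working session

There is one attempt and no reset: what is moved stays moved. The work goes in short steps, Python scripts to look and compute and a shell command to move; the robot and the scene stay as the last step left them, time stands still between calls to the robot, and variables do not carry over. Pictures are saved under pics/ and viewed, at most 10 in all, crops included, and the job is handed in when it is done.

```bash
ls; mkdir -p pics; python3 - <<'E'
from plant import ctrl
import cv2,numpy as np
for c in ("scene","top"):
    im=ctrl.capture(c); cv2.imwrite(f"pics/{c}0.png",im[:,:,::-1])
    m=ctrl.camera_model(c); V=np.array(m["view"]); print(c,np.round(m["camera_matrix"],1).tolist(),"campos",np.round(-V[:3,:3].T@V[:3,3],3))
    for t in ("bottle","guard_hinge","tab","dish","mouth","cap","flange"):
        print(t,[(np.round(d["pixel"],1).tolist(),round(d["p"],2)) for d in ctrl.landmark_of(c,t)][:4])
    
s=ctrl.get_state(); print(s)
E
```

```text
pics
scene [[473.4, 0.0, 279.0], [0.0, 473.4, 212.5], [0.0, 0.0, 1.0]] campos [1.364 0.238 0.864]
bottle [([225.8, 233.1], 0.64)]
guard_hinge [([222.7, 195.7], 0.61), ([217.9, 206.4], 0.6)]
tab [([233.9, 175.3], 0.75), ([216.4, 208.4], 0.57)]
dish [([323.8, 260.0], 0.74), ([331.4, 317.7], 0.73), ([353.5, 210.7], 0.65)]
mouth [([225.6, 203.9], 0.63)]
cap [([225.5, 209.2], 0.54), ([324.1, 262.3], 0.49)]
flange [([224.1, 196.4], 0.48)]
top [[397.4, 0.0, 277.0], [0.0, 397.4, 211.5], [0.0, 0.0, 1.0]] campos [ 0.451 -0.009  1.148]
bottle [([326.5, 225.1], 0.85)]
guard_hinge [([332.0, 206.1], 0.76)]
tab [([329.3, 235.0], 0.91), ([167.4, 177.0], 0.32)]
dish [([224.9, 290.7], 0.66), ([216.3, 167.9], 0.58), ([235.5, 223.8], 0.55)]
mouth [([329.3, 218.1], 0.8), ([329.4, 234.7], 0.72)]
cap [([328.3, 218.3], 0.48)]
flange [([326.0, 220.9], 0.6), ([328.0, 219.6], 0.17), ([327.7, 225.2], 0.15)]
{'clock': 0.8, 'joint_positions': array([-1.27397965e+00,  2.75858383e-01,  1.50486244e+00, -3.93443109e-06,
        1.36071535e+00, -1.21011711e-01]), 'dq': array([-7.25189904e-04,  7.04560034e-04,  2.02134511e-06,  1.52571552e-04,
       -1.54254184e-03, -2.28855277e-03]), 'tau': array([ 3.37191905e-04, -4.04401696e+01, -2.37482232e+01,  7.00938050e-02,
        2.44572078e-02,  2.67992579e-05]), 'tcp_pos': array([ 0.233322  , -0.52558158,  0.22253177]), 'tcp_rot': array([7.81070243e-05, 9.78256597e-01, 2.07398226e-01, 4.95208618e-06]), 'force': array([ 0.62218959, -0.11887901,  0.29535401]), 'torque': array([-0.0282107 ,  0.03522677, -0.00793734]), 'gripper_force': 0.0, 'finger_gap': 0.09394461758577081}
```

```bash
cat > h.py <<'E'
from plant import ctrl
import cv2,numpy as np
def ray(c,px):
    m=ctrl.camera_model(c);V=np.array(m["view"]);K=np.array(m["camera_matrix"])
    return -V[:3,:3].T@V[:3,3], V[:3,:3].T@np.linalg.solve(K,[px[0],px[1],1])
def at(c,px,z):
    o,d=ray(c,px); return o+d*(z-o[2])/d[2]
def tri(pa,pb):
    (o,d),(p,e)=ray("scene",pa),ray("top",pb)
    t=np.linalg.lstsq(np.c_[d,-e],p-o,rcond=None)[0]; a=o+t[0]*d;b=p+t[1]*e
    return (a+b)/2,np.linalg.norm(a-b)
def proj(c,P):
    m=ctrl.camera_model(c);V=np.array(m["view"]);K=np.array(m["camera_matrix"])
    q=K@(V[:3,:3]@np.array(P)+V[:3,3]); return q[:2]/q[2]
E
python3 - <<'E'
from h import *
print("bottle",at("top",[326.5,225.1],0),at("scene",[225.8,233.1],0))
print("hinge",at("top",[332,206.1],.113),at("scene",[222.7,195.7],.113),at("scene",[217.9,206.4],.113))
print("tab",at("top",[329.3,235],.1545),at("scene",[233.9,175.3],.1545),at("scene",[216.4,208.4],.1545))
print("mouth",at("top",[329.3,218.1],.105),at("scene",[225.6,203.9],.105))
for p in ([224.9,290.7],[216.3,167.9],[235.5,223.8]): print("dish",at("top",p,0))
for d in ctrl.regions_of("top","dish"): print(np.round(d["rect"]),d["p"],d["mask"].sum())
a=cv2.imread("pics/scene0.png");b=cv2.imread("pics/top0.png")
cv2.imwrite("pics/a.png",cv2.resize(a[120:400,100:473],(800,600),interpolation=3))
cv2.imwrite("pics/b.png",cv2.resize(b[110:350,130:450],(800,600),interpolation=3))
E
```

```text
bottle [ 0.55454079 -0.14925814  0.        ] [ 0.56228964 -0.14736052  0.        ]
hinge [ 0.59401095 -0.15210185  0.113     ] [ 0.54749375 -0.15474609  0.113     ] [ 0.58830446 -0.1500707   0.113     ]
tab [ 0.51554513 -0.1362345   0.1545    ] [ 0.51150611 -0.13740792  0.1545    ] [ 0.63858673 -0.12911708  0.1545    ]
mouth [ 0.56336654 -0.14461247  0.105     ] [ 0.5654064  -0.14010817  0.105     ]
dish [0.37592205 0.14755487 0.        ]
dish [0.73368052 0.16875542 0.        ]
dish [0.5660073  0.11450116 0.        ]
[215. 170.  30.  32.] 0.77 614
[236. 221.  37.  37.] 0.75 1124
[226. 293.  57.  56.] 0.74 2351
```

View pics/a.png

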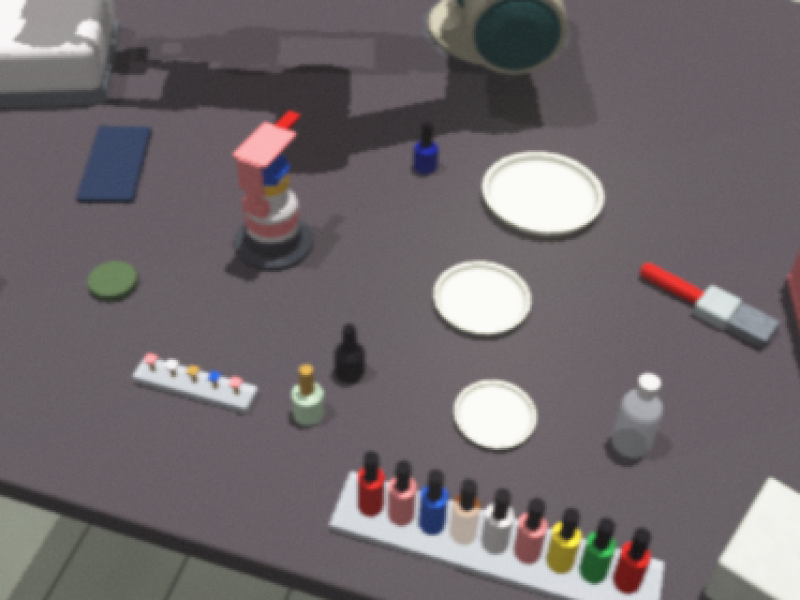

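View pics/b.png

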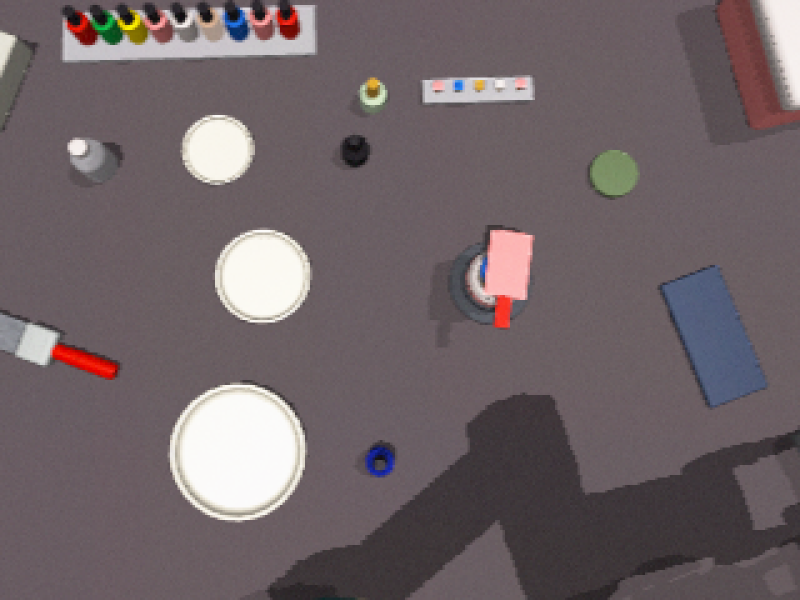

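The scene shows the bottle with its pink guard at about (225,200) and the red tab at (234,175), with the tab pointing towards the robot.

In the top view there are three dish candidates:
- **Small:** (215,170), 31 px across
- **Middle:** (236,221), 37 px, about 107 mm
- **Large:** (226,293), 57 px

The middle one fits the 110 mm description, and the crop confirms it. It lies at about (0.566, 0.115).

Next I'll refine the tab and yaw from colour.

```bash
python3 - <<'E'
from h import *
im={c:cv2.imread(f"pics/{c}0.png").astype(int) for c in("scene","top")}
win={"scene":(160,195,200,250),"top":(195,250,310,350)}
cen={}
for c in im:
    r0,r1,c0,c1=win[c]; s=im[c][r0:r1,c0:c1]; B,G,R=s[...,0],s[...,1],s[...,2]
    red=(R>150)&(G<80)&(B<80); pink=(R>180)&(G>90)&(R-G>40)
    for n,m in(("red",red),("pink",pink)):
        y,x=np.nonzero(m); ctr=(x.mean()+c0,y.mean()+r0); box=cv2.minAreaRect(np.c_[x+c0,y+r0].astype(np.float32)); cen[c,n]=ctr
        print(c,n,len(x),np.round(ctr,1),np.round(box[0],1),np.round(box[1],1),box[2])
print("tab",at("top",cen["top","red"],.1575),at("scene",cen["scene","red"],.1575),tri(cen["scene","red"],cen["top","red"]))
print("plate",at("top",cen["top","pink"],.157))
for d in ctrl.regions_of("top","dish"): print("dish",at("top",d["rect"][:2],.008),round(d["p"],2))
E
```

```text
scene red 51 [233.9 175.5] [233.8 175.8] [4.9 9.9] 45.0
scene pink 325 [222.7 186.4] [222.8 186.8] [14.8 26.9] 45.0
top red 71 [330.5 234.4] [330.6 234.2] [ 5.8 12.4] 8.130102157592773
top pink 459 [332.9 215.4] [332.7 216.7] [17.4 29.5] 6.709836483001709
tab [ 0.51677015 -0.13899464  0.1575    ] [ 0.51592199 -0.13559441  0.1575    ] (array([ 0.51623557, -0.13731646,  0.15758339]), np.float64(0.0034618265355253297))
plate [ 0.56424841 -0.14724672  0.157     ]
dish [0.72639318 0.1705047  0.008     ] 0.77
dish [0.57215011 0.11324794 0.008     ] 0.75
dish [0.36999403 0.14400272 0.008     ] 0.74
```

```bash
python3 -m inch '[[0.5,[0,0,0],0.023],[0.5,[0,0,0],0.023],[0.5,[0,0,0],0.023],[0.5,[0,0,0],0.023],[0.5,[0.445,-0.893,0],0],[0.5,[0.445,-0.893,0],0],[0.5,[0.445,-0.893,0],0],[0.5,[0.445,-0.893,0],0],[0.5,[0.445,-0.893,0],0],[0.5,[0.445,-0.893,0],0],[0.5,[0.445,-0.893,0],0],[0.5,[0.445,-0.893,0],0],[0.5,[0.445,-0.893,0],0],[0.5,[0.445,-0.893,0],0],[0.5,[0.445,-0.893,0],0],[0.5,[0.445,-0.893,0],0],[0.5,[0.445,-0.893,0],0],[0.5,[0.445,-0.893,0],0],[0.5,[0.445,-0.893,0],0],[0.5,[0.445,-0.893,0],0]]' 5
```

```text
clock: 3.4
tcp_pos: [0.5131, -0.1357, 0.2226]
tcp_rot: [0.0, 0.997, -0.08, 0.0]
force: [0.2, -0.2, 0.1]
finger_gap: 0.0468
gripper_force: 0.0
```

```bash
python3 -m inch '[[0.5,[0,0.04,0.5],0],[0.5,[0,0,0.5],0],[0.5,[0,0,0.5],0],[0.5,[0,0,0.5],0],[0.5,[0,0,0],0]]' 5; python3 -m inch '[[1,[0,0,0],0],[1,[0,0,0],0],[1,[0,0,0],0],[1,[0,0,0],0]]' 5
```

```text
clock: 4.03
tcp_pos: [0.5111, -0.1378, 0.1608]
tcp_rot: [-0.0, 0.997, -0.08, -0.002]
force: [0.0, -0.2, -0.5]
finger_gap: 0.0469
gripper_force: 0.0
clock: 4.53
tcp_pos: [0.5126, -0.1375, 0.1628]
tcp_rot: [-0.0, 0.997, -0.08, 0.0]
force: [-0.6, 0.3, -0.1]
finger_gap: 0.0139
gripper_force: 5.0
```

```bash
python3 - <<'E'
from h import *
im=ctrl.capture("scene")[:,:,::-1]; cv2.imwrite("pics/c.png",cv2.resize(im[120:240,160:320],(800,600),interpolation=3))
E
```

```text
(no output)
```

View pics/c.png

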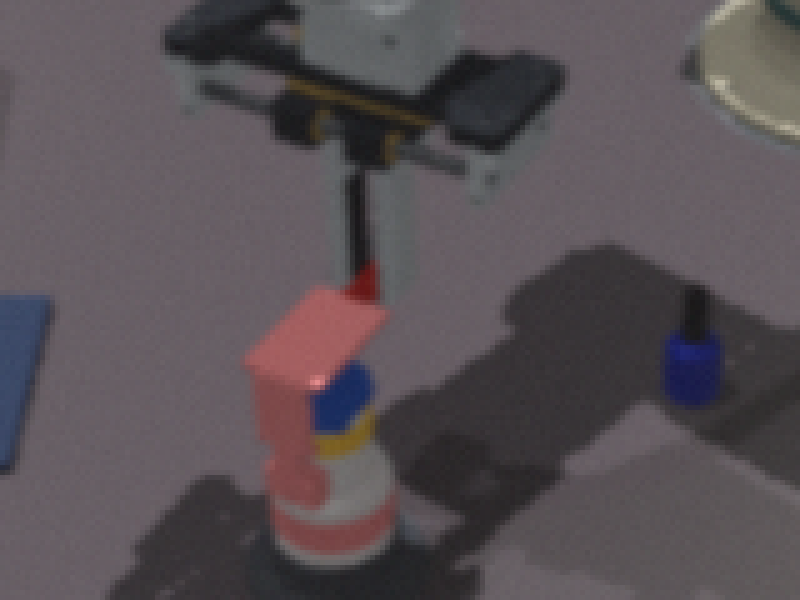

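The fingers hold the tab: the gap is 13.9 mm and the side force is near zero. Next is the arc.

```bash
python3 -c "
import numpy as np
p=np.arctan2(41.5,-83)-np.linspace(0,2.34,19)
x=.0928*np.cos(p)/.03;z=-.0928*np.sin(p)/.03
print(np.round(np.c_[np.diff(x),np.diff(z)],2).tolist())"
```

```text
[[0.2, -0.35], [0.25, -0.32], [0.29, -0.28], [0.32, -0.24], [0.35, -0.2], [0.37, -0.15], [0.39, -0.1], [0.4, -0.05], [0.4, -0.0], [0.4, 0.05], [0.39, 0.1], [0.37, 0.15], [0.35, 0.2], [0.32, 0.24], [0.29, 0.28], [0.25, 0.32], [0.2, 0.35], [0.16, 0.37]]
```

```bash
python3 -m inch '[[1,[0.2,0,-0.35],0],[1,[0.25,0,-0.32],0],[1,[0.29,0,-0.28],0],[1,[0.32,0,-0.24],0],[1,[0.35,0,-0.2],0],[1,[0.37,0,-0.15],0],[1,[0.39,0,-0.1],0],[1,[0.4,0,-0.05],0]]' 5; python3 -m inch '[[1,[0.4,0,0],0],[1,[0.4,0,0.05],0],[1,[0.39,0,0.1],0],[1,[0.37,0,0.15],0],[1,[0.35,0,0.2],0],[1,[0.32,0,0.24],0],[1,[0.29,0,0.28],0],[1,[0.25,0,0.32],0],[1,[0.2,0,0.35],0],[1,[0.16,0,0.37],0],[1,[0,0,0],0]]' 5
python3 - <<'E'
from h import *
im=ctrl.capture("scene")[:,:,::-1]; cv2.imwrite("pics/d.png",cv2.resize(im[120:240,160:320],(800,600),interpolation=3))
E
```

```text
clock: 5.58
tcp_pos: [0.5895, -0.1503, 0.2134]
tcp_rot: [0.0, 0.997, -0.08, 0.0]
force: [-1.2, 1.0, 0.7]
finger_gap: 0.0137
gripper_force: 5.0
clock: 6.95
tcp_pos: [0.6815, -0.1654, 0.1498]
tcp_rot: [0.0, 0.997, -0.08, -0.0]
force: [2.2, -2.2, -0.2]
finger_gap: 0.0139
gripper_force: 5.0
```

View pics/d.png

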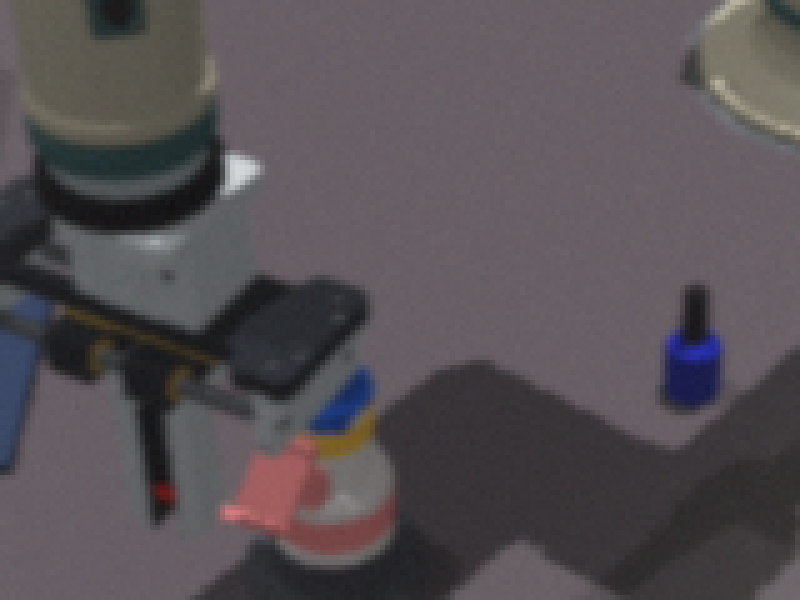

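The guard is folded back and the tab is still between the fingers at crop (163,495). I'll release it, rise and locate the cap.

```bash
python3 -m inch '[[0.5,[0,0,0],0],[0.5,[0,0,0],0],[0.5,[0,0,0],0],[0.5,[0,0,-0.6],0],[0.5,[0,0,-0.8],0],[0.5,[0,0,-0.8],0],[0.5,[-0.1,0.9,-0.2],0],[0.5,[-0.1,0.9,0],0],[0.5,[-0.1,0.9,0],0],[0.5,[-0.1,0.9,0],0],[0.5,[-0.1,0.9,0],0],[0.5,[0,0,0],0]]' 5
python3 - <<'E'
from h import *
for c in("scene","top"):
    im=ctrl.capture(c); cv2.imwrite(f"pics/{c}1.png",im[:,:,::-1])
    for t in("grip","flange","cap","mouth","tab"):
        print(c,t,[(np.round(d["pixel"],1).tolist(),round(d["p"],2),np.round(at(c,d["pixel"],{"grip":.136,"flange":.1235,"cap":.0935,"mouth":.105,"tab":.145}[t]),4)) for d in ctrl.landmark_of(c,t)][:2])
a=cv2.imread("pics/top1.png")[185:260,290:390];b=cv2.imread("pics/scene1.png")[165:240,180:280]
cv2.imwrite("pics/e.png",cv2.resize(np.hstack([a,b]),(800,300),interpolation=3))
E
```

```text
clock: 8.5
tcp_pos: [0.6443, -0.298, 0.224]
tcp_rot: [0.0, 0.997, -0.081, 0.0]
force: [0.3, 0.7, 0.8]
finger_gap: 0.0471
gripper_force: 0.0
scene grip [([225.9, 191.6], 0.8, array([ 0.5557, -0.1414,  0.136 ]))]
scene flange [([224.6, 196.6], 0.82, array([ 0.5606, -0.1436,  0.1235]))]
scene cap [([223.4, 206.9], 0.84, array([ 0.5655, -0.1466,  0.0935]))]
scene mouth [([264.5, 293.9], 0.4, array([0.7968, 0.0402, 0.105 ]))]
scene tab [([195.1, 219.5], 0.73, array([ 0.6787, -0.164 ,  0.145 ])), ([226.9, 233.8], 0.19, array([ 0.6981, -0.0796,  0.145 ]))]
top grip [([330.1, 217.5], 0.77, array([ 0.5615, -0.1427,  0.136 ]))]
top flange [([326.1, 219.5], 0.66, array([ 0.558 , -0.1338,  0.1235]))]
top cap [([331.1, 206.5], 0.61, array([ 0.5957, -0.1523,  0.0935])), ([329.5, 216.1], 0.6, array([ 0.57  , -0.1469,  0.0935]))]
top mouth [([330.6, 217.6], 0.74, array([ 0.5646, -0.1481,  0.105 ])), ([329.5, 207.9], 0.6, array([ 0.5905, -0.1464,  0.105 ]))]
top tab [([337.4, 172.9], 0.92, array([ 0.6755, -0.1656,  0.145 ])), ([283.8, 294.9], 0.25, array([ 0.371 , -0.0181,  0.145 ]))]
```

View pics/e.png

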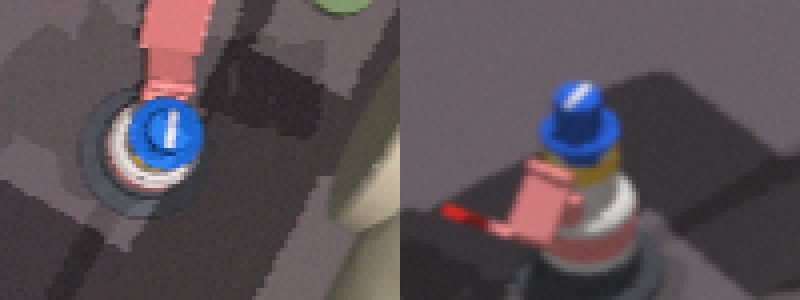

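The knob is exposed with its white bar, and the guard stays back (tab at scene (195,219)). I'll refine the cap axis from the colours.

```bash
python3 - <<'E'
from h import *
for c,(r0,r1,c0,c1) in(("top",(200,235,315,350)),("scene",(180,210,205,245))):
    s=cv2.imread(f"pics/{c}1.png").astype(int)[r0:r1,c0:c1];B,G,R=s[...,0],s[...,1],s[...,2]
    bl=(B>110)&(B-R>60); y,x=np.nonzero(bl); h=cv2.convexHull(np.c_[x+c0,y+r0].astype(np.int32)).reshape(-1,2)
    rect=[x.min()+c0,x.max()+c0,y.min()+r0,y.max()+r0]; print(c,len(x),rect)
    # synthetic silhouette fit of flange+knob
    t=np.linspace(0,6.283,40)
    def sil(p):
        m=np.zeros((420*4,560*4),np.uint8)
        for r,z in((.024,(.1185,.1235)),(.014,(.1235,.1485))):
            P=np.array([proj(c,(p[0]+r*np.cos(a),p[1]+r*np.sin(a),zz)) for zz in z for a in t])
            cv2.fillConvexPoly(m,cv2.convexHull((P*4+2).astype(np.int32)),1)
        return cv2.resize(m[r0*4:r1*4,c0*4:c1*4].astype(np.float32),None,fx=.25,fy=.25,interpolation=cv2.INTER_AREA)
    k=cv2.morphologyEx(bl.astype(np.uint8),cv2.MORPH_CLOSE,np.ones((5,5))).astype(float)
    from scipy.optimize import minimize
    q=minimize(lambda p:((sil(p)-k)**2).sum(),[.5605,-.1452],method="Nelder-Mead",options=dict(initial_simplex=[[.556,-.15],[.566,-.15],[.561,-.14]],xatol=3e-4,maxiter=60)); print(q.x,q.fun,k.sum())
E
```

```text
top 248 [np.int64(322), np.int64(340), np.int64(209), np.int64(227)]Traceback (most recent call last):
  File "<stdin>", line 16, in <module>
    res = _minimize_neldermead(fun, x0, args, callback, bounds=bounds,
                               **options)
    fxcc = func(xcc)
    fx = function(np.copy(x), *(wrapper_args + args))
  File "<stdin>", line 16, in <lambda>
  File "<stdin>", line 11, in sil
  File "h.py", line 13, in proj
    m=ctrl.camera_model(c);V=np.array(m["view"]);K=np.array(m["camera_matrix"])
ValueError: time passes only in moves, steps and waits
```

```bash
python3 - <<'E'
from h import *
print(at("top",[331.2,218.2],.122),at("top",[332.8,217.0],.1485))
s=ctrl.get_state();print(s["joint_positions"],s["force"],s["tcp_pos"])
E
```

```text
[ 0.56112679 -0.14731338  0.122     ] [ 0.56121068 -0.14791823  0.1485    ]
[-5.27636651e-01  4.82306203e-01  1.17841261e+00 -3.21472317e-05
  1.48086405e+00  1.20300390e+00] [-0.77824379 -0.45265829  0.02575684] [ 0.64496141 -0.29553884  0.2233623 ]
```

```bash
python3 -m inch '[[0.5,[-0.592,-0.748,0],0],[0.5,[-0.592,-0.748,0],0],[0.5,[-0.592,-0.748,0],0],[0.5,[-0.592,-0.748,0],0],[0.5,[-0.592,-0.748,0],0],[0.5,[-0.592,-0.748,0],0],[0.5,[0,0,0],0],[0.5,[0,0,0],0]]' 3
python3 - <<'E'
from h import *
P=[]
for i in range(6):
    ctrl.capture("top"); s=ctrl.get_state(); P.append(np.r_[s["tcp_pos"],s["force"],s["torque"]])
print(np.round(np.mean(P,0),4),np.round(np.std(P,0),4))
E
```

```text
clock: 10.1
tcp_pos: [0.5618, -0.1466, 0.2237]
tcp_rot: [0.001, 0.997, -0.08, 0.001]
force: [0.5, -0.8, 0.2]
finger_gap: 0.0473
gripper_force: 0.0
[ 0.5616 -0.1468  0.2232  0.1451  0.0031 -0.0616  0.0387  0.0347  0.0082] [2.000e-04 1.000e-04 1.000e-04 3.949e-01 5.000e-01 3.665e-01 1.940e-02
 1.020e-02 3.630e-02]
```

Descend 77 mm, leaving the tips 5 mm above the flange, then close lightly to feel the centring.

```bash
python3 -m inch '[[0.5,[0,0,0.6],0],[0.5,[0,0,0.6],0],[0.5,[0,0,0.6],0],[0.5,[0,0,0.4],0],[0.5,[0,0,0.36],0],[0.5,[0,0,0],0]]' 3;  python3 -m inch '[[0.8,[0,0,0],0],[0.8,[0,0,0],0],[0.8,[0,0,0],0],[0.8,[0,0,0],0]]' 4
python3 - <<'E'
from h import *
P=[]
for i in range(6):
    ctrl.capture("top"); s=ctrl.get_state(); P.append(np.r_[s["tcp_pos"],s["force"],s["torque"]])
print(np.round(np.mean(P,0),4),s["finger_gap"],s["gripper_force"])
E
```

```text
clock: 11.15
tcp_pos: [0.5608, -0.1459, 0.1458]
tcp_rot: [-0.0, 0.997, -0.08, -0.001]
force: [-0.4, 0.1, 0.8]
finger_gap: 0.047
gripper_force: 0.0
clock: 11.65
tcp_pos: [0.5615, -0.1459, 0.1472]
tcp_rot: [0.0, 0.997, -0.08, 0.001]
force: [0.4, 0.4, 3.6]
finger_gap: 0.0274
gripper_force: 4.0
[ 0.5615 -0.1459  0.1471  0.1584  0.8115  3.5634  0.1867 -0.0357  0.0052] 0.027843157888114645 4.004492796957493
```

```bash
python3 -m inch '[[0.5,[0,0,0],0],[0.5,[0,0,0],0],[0.5,[0,-0.03,0],0],[0.5,[0,0,0],0.0275],[0.5,[0,0,0],0.0275],[0.5,[0,0,0],0.0275],[0.5,[0,0,0],0.0275],[0.5,[0,0,0],0],[0.5,[0,0,0],0]]' 4
cat > f.py <<'E'
from h import *
P=[]
for i in range(5):
    ctrl.capture("top"); s=ctrl.get_state(); P.append(np.r_[s["tcp_pos"]*1000,s["force"],s["torque"]*100])
print(np.round(np.mean(P,0),1),s["finger_gap"],s["gripper_force"],s["tcp_rot"])
E
python3 f.py
python3 -m inch '[[0.8,[0,0,0],0],[0.8,[0,0,0],0],[0.8,[0,0,0],0],[0.8,[0,0,0],0]]' 4
python3 f.py
```

```text
clock: 13.08
tcp_pos: [0.5612, -0.145, 0.1464]
tcp_rot: [0.0, 0.911, -0.412, -0.0]
force: [-0.4, -0.5, -0.0]
finger_gap: 0.0469
gripper_force: 0.0
[ 5.613e+02 -1.451e+02  1.465e+02  2.000e-01  3.000e-01 -0.000e+00
  1.050e+01 -7.000e-01 -7.000e-01] 0.04704192038148227 0.0 [ 3.38963705e-05  9.10888617e-01 -4.12652305e-01  3.01425508e-05]
clock: 13.82
tcp_pos: [0.5613, -0.145, 0.1466]
tcp_rot: [0.0, 0.911, -0.413, 0.0]
force: [0.2, -1.0, -0.2]
finger_gap: 0.0276
gripper_force: 4.0
[ 5.613e+02 -1.451e+02  1.466e+02  1.000e-01 -1.000e-01  1.000e-01
  1.060e+01 -1.300e+00  1.000e+00] 0.027260856451451012 4.000033289194107 [ 3.79058349e-05  9.10758941e-01 -4.12938433e-01  3.39856813e-05]
```

```bash
python3 -m inch '[[0.62,[0,0,0],0],[0.62,[0,0,0],0],[0.62,[0,0,0.08],0],[0.62,[0,0,0.09],0],[0.62,[0,0,0],0],[0.62,[0,0,0],0]]' 4
python3 f.py
python3 -m inch '[[0.9,[0,0,0],0],[0.9,[0,0,0],0],[0.9,[0,0,0],0],[0.9,[0,0,0],0]]' 25
python3 f.py
```

```text
clock: 14.82
tcp_pos: [0.5613, -0.1451, 0.1414]
tcp_rot: [0.0, 0.911, -0.413, -0.0]
force: [-0.8, 0.4, 0.4]
finger_gap: 0.0358
gripper_force: 0.0
[ 5.613e+02 -1.451e+02  1.415e+02 -4.000e-01  3.000e-01 -3.000e-01
  1.130e+01  1.600e+00  2.400e+00] 0.03583059940894527 0.0 [ 2.57414718e-05  9.10754037e-01 -4.12949242e-01  8.33399052e-05]
clock: 15.58
tcp_pos: [0.5613, -0.1451, 0.1415]
tcp_rot: [0.0, 0.911, -0.413, 0.0]
force: [-0.8, -0.0, 1.0]
finger_gap: 0.0275
gripper_force: 25.0
[ 5.613e+02 -1.451e+02  1.415e+02 -1.000e-01 -4.000e-01  7.000e-01
  8.600e+00  2.200e+00 -9.000e-01] 0.02747782590893021 25.00014066696167 [ 2.74372893e-05  9.10758137e-01 -4.12940201e-01  7.08036206e-05]
```

```bash
python3 -m inch '[[0.9,[0,0,0.03],0],[0.9,[0,0,0.03],0],[0.9,[0,0,0.03],0],[0.9,[0,0,0.03],0],[0.9,[0,0,0],0]]' 25; python3 f.py;  python3 -m inch '[[0.9,[0,0,0.03],0],[0.9,[0,0,0],0]]'; python3 f.py
```

```text
clock: 16.45
tcp_pos: [0.5613, -0.1451, 0.138]
tcp_rot: [0.0, 0.911, -0.413, 0.0]
force: [-0.7, 0.5, 5.4]
finger_gap: 0.0273
gripper_force: 25.0
[ 5.613e+02 -1.451e+02  1.380e+02 -9.000e-01 -2.000e-01  5.000e+00
  1.160e+01  1.980e+01 -2.500e+00] 0.027638153043459995 25.000944435596466 [ 6.40686206e-05  9.10744612e-01 -4.12970011e-01  1.35687839e-04]
clock: 16.95
tcp_pos: [0.5613, -0.1451, 0.137]
tcp_rot: [0.0, 0.911, -0.413, 0.0]
force: [-0.8, 0.1, 5.8]
finger_gap: 0.0277
gripper_force: 25.0
[ 561.3 -145.1  137.1   -1.4    0.     5.4    9.5   21.1    2.1] 0.02755805468633591 25.000868439674377 [ 5.96481883e-05  9.10760015e-01 -4.12936039e-01  1.37895726e-04]
```

```bash
python3 -m inch '[[0.9,[0,0,0.03],0],[0.9,[0,0,0],0]]'>/dev/null; python3 f.py;  python3 -m inch '[[0.9,[0,0,0.03],0],[0.9,[0,0,0],0]]' >/dev/null; python3 f.py
```

```text
[ 5.613e+02 -1.451e+02  1.362e+02 -1.200e+00  3.000e-01  5.400e+00
  1.250e+01  2.270e+01 -3.000e-01] 0.027671320855949737 25.000964999198914 [ 6.11524656e-05  9.10753307e-01 -4.12950810e-01  1.96878863e-04]
[ 5.613e+02 -1.451e+02  1.354e+02 -1.000e+00  5.000e-01  5.800e+00
  1.320e+01  2.520e+01 -4.000e-01] 0.027282478281471297 25.001109838485718 [ 6.90770366e-05  9.10749571e-01 -4.12959053e-01  1.83798273e-04]
```

```bash
python3 -m inch '[[0.9,[0,0,0.03],0],[0.9,[0,0,0],0]]'>/dev/null; python3 f.py
```

```text
[ 5.614e+02 -1.451e+02  1.346e+02 -1.300e+00  4.000e-01  6.400e+00
  1.350e+01  2.740e+01 -1.000e-01] 0.02706094388589416 25.001173317432404 [ 6.22228168e-05  9.10751130e-01 -4.12955597e-01  2.26679683e-04]
```

```bash
python3 -m inch '[[0.9,[0,0,0.03],0],[0.9,[0,0,0],0]]'>/dev/null; python3 f.py;  python3 -m inch '[[0.9,[0,0,0.03],0],[0.9,[0,0,0],0]]' >/dev/null; python3 f.py
```

```text
[ 5.614e+02 -1.451e+02  1.337e+02 -1.500e+00 -1.000e-01  5.900e+00
  1.230e+01  2.970e+01 -8.000e-01] 0.02752222146617553 25.001202821731567 [ 5.37617456e-05  9.10756793e-01 -4.12943091e-01  2.53884501e-04]
[ 5.614e+02 -1.451e+02  1.329e+02 -1.400e+00  2.000e-01  6.900e+00
  1.300e+01  3.390e+01 -4.000e-01] 0.027478423504572125 25.00125914812088 [ 5.07618241e-05  9.10739922e-01 -4.12980283e-01  2.78717403e-04]
```

```bash
python3 -m inch '[[0.9,[0,0,0.03],0],[0.9,[0,0,0],0]]'>/dev/null; python3 f.py
```

```text
[ 5.614e+02 -1.451e+02  1.321e+02 -1.500e+00  3.000e-01  7.500e+00
  1.240e+01  3.320e+01 -2.300e+00] 0.027317354392901637 25.00130832195282 [ 5.64278548e-05  9.10760033e-01 -4.12935945e-01  2.54908945e-04]
```

```bash
python3 -m inch '[[0.9,[0,0,0.03],0],[0.9,[0,0,0],0]]'>/dev/null; python3 f.py;  python3 -m inch '[[0.9,[0,0,0.03],0],[0.9,[0,0,0],0]]' >/dev/null; python3 f.py
```

```text
[ 561.4 -145.1  131.2   -1.2    0.     7.4   13.8   34.3    2.9] 0.027421064761977736 25.001479983329773 [ 4.75555878e-05  9.10745360e-01 -4.12968281e-01  2.94528892e-04]
[ 561.4 -145.1  130.5   -1.9    0.     8.4   15.    39.     1.4] 0.0275605616765519 25.001759827136993 [ 6.77560809e-05  9.10757931e-01 -4.12940487e-01  3.73991766e-04]
```

```bash
python3 -m inch '[[0.9,[0,0,0.03],0],[0.9,[0,0,0],0]]'>/dev/null; python3 f.py
```

```text
[ 5.614e+02 -1.451e+02  1.305e+02 -2.900e+00  9.000e-01  1.260e+01
  2.250e+01  6.370e+01  2.000e-01] 0.02711938236229297 25.00301331281662 [ 7.80075510e-05  9.10771504e-01 -4.12910292e-01  5.93229028e-04]
```

It goes hard 11 mm down, at 12.6 N. Next I turn it anticlockwise, which is negative roll about the downward tool z.

```bash
python3 -m inch '[[0.9,[0,0,0],-0.01],[0.9,[0,0,0],-0.01],[0.9,[0,0,0],-0.01],[0.9,[0,0,0],-0.01]]'; python3 f.py
```

```text
clock: 22.2
tcp_pos: [0.5622, -0.1454, 0.1305]
tcp_rot: [0.0, 0.956, -0.295, 0.002]
force: [-1.5, 1.0, 11.8]
finger_gap: 0.0271
gripper_force: 25.0
[ 5.622e+02 -1.454e+02  1.305e+02 -1.700e+00  7.000e-01  1.100e+01
  1.460e+01  3.220e+01  4.000e-01] 0.027126636177640787 25.00220149755478 [ 9.83596027e-05  9.55331260e-01 -2.95533220e-01  1.51292720e-03]
```

```bash
python3 -m inch '[[0.9,[0,0,0],-0.01],[0.9,[0,0,0],-0.01],[0.9,[0,0,0],-0.01],[0.9,[0,0,0],-0.01],[0.9,[0,0,0],-0.01],[0.9,[0,0,0],-0.01]]'; python3 f.py
```

```text
clock: 23.2
tcp_pos: [0.5626, -0.1456, 0.1305]
tcp_rot: [0.0, 0.994, -0.11, 0.002]
force: [-0.5, -0.3, 11.4]
finger_gap: 0.0275
gripper_force: 25.0
[ 5.626e+02 -1.456e+02  1.305e+02 -8.000e-01  5.000e-01  1.050e+01
  7.000e+00  1.840e+01 -1.300e+00] 0.02721016652998856 25.001940429210663 [ 5.07797974e-04  9.93785578e-01 -1.11294679e-01  1.86058527e-03]
```

```bash
python3 -m inch '[[0.9,[0,0,0.01],-0.01],[0.9,[0,0,0],-0.01],[0.9,[0,0,0],-0.01],[0.9,[0,0,0],-0.01],[0.9,[0,0,0],-0.01],[0.9,[0,0,0],-0.01],[0.9,[0,0,0],-0.01],[0.9,[0,0,0],-0.01],[0.9,[0,0,0],-0.01]]'; python3 f.py
```

```text
clock: 24.58
tcp_pos: [0.5627, -0.1459, 0.1305]
tcp_rot: [0.001, 0.985, 0.171, 0.002]
force: [-1.0, -0.6, 12.0]
finger_gap: 0.0277
gripper_force: 25.0
[ 562.7 -145.8  130.5   -1.4   -0.7   11.6   -1.5   27.7    1. ] 0.027508444319114728 25.005744695663452 [0.001302   0.98537245 0.17040112 0.00170231]
```

```bash
python3 -m inch '[[0.9,[0,0,0],-0.005],[0.9,[0,0,0],-0.005]]'; python3 f.py
```

```text
clock: 25.08
tcp_pos: [0.5627, -0.1459, 0.1305]
tcp_rot: [0.001, 0.979, 0.202, 0.002]
force: [-1.1, 0.1, 12.1]
finger_gap: 0.0276
gripper_force: 25.0
[ 562.6 -145.8  130.5   -0.9   -0.6   11.9   -2.5   29.8   -5. ] 0.02713295311037919 25.006366968154907 [0.00131511 0.97955505 0.20116524 0.0016493 ]
```

The cap has turned 1.256 rad and the torque is starting to rise, so it is at or near the stop. Lift straight up.

```bash
python3 -m inch '[[0.9,[0,0,-0.04],0],[0.9,[0,0,-0.08],0],[0.9,[0,0,-0.1],0],[0.9,[0,0,-0.1],0],[0.9,[0,0,-0.1],0]]'; python3 f.py
```

```text
clock: 25.95
tcp_pos: [0.5621, -0.1455, 0.1414]
tcp_rot: [0.001, 0.98, 0.201, 0.001]
force: [1.8, -1.4, 3.2]
finger_gap: 0.0271
gripper_force: 25.0
[ 561.9 -145.4  141.4    1.9   -1.3    3.9  -38.   -43.4    0.8] 0.027475734211858796 25.000549256801605 [2.70803321e-04 9.79545931e-01 2.01220135e-01 3.91395911e-04]
```

```bash
python3 -m inch '[[0.9,[0,0,-0.1],0],[0.9,[0,0,-0.1],0]]'; python3 -m inch '[[0.9,[0,0,-0.2],0],[0.9,[0,0,-0.2],0],[0.9,[0,0,-0.4],0],[0.9,[0,0,-0.8],0],[0.9,[0,0,-0.8],0],[0.9,[0,0,-0.6],0],[0.9,[0,0,0],0]]'; python3 f.py
python3 - <<'E'
from h import *
im=ctrl.capture("scene")[:,:,::-1]; cv2.imwrite("pics/g.png",cv2.resize(im[80:290,170:450],(800,600),interpolation=3))
E
```

```text
clock: 26.45
tcp_pos: [0.5605, -0.1446, 0.1463]
tcp_rot: [-0.001, 0.98, 0.201, -0.001]
force: [2.6, -1.4, -1.5]
finger_gap: 0.0274
gripper_force: 25.0
clock: 27.32
tcp_pos: [0.562, -0.1452, 0.2393]
tcp_rot: [0.001, 0.98, 0.201, 0.002]
force: [0.1, 0.5, -1.7]
finger_gap: 0.0275
gripper_force: 25.0
[ 5.608e+02 -1.448e+02  2.368e+02  4.000e-01 -2.000e-01 -7.000e-01
  1.400e+00  2.700e+00 -2.000e-01] 0.027219492611329624 24.999978840351105 [-5.30574882e-04  9.79538097e-01  2.01256261e-01 -8.67079072e-04]
```

View pics/g.png

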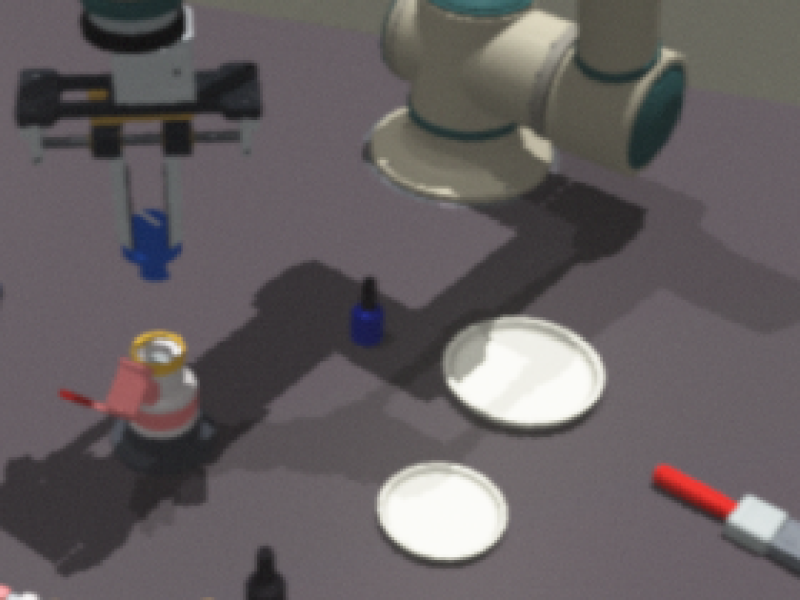

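The cap is out and upright in the gripper at crop (152,245). The guard is still back, and the middle dish is at crop (442,510). Carry it there.

```bash
python3 -m inch '[[0.9,[0.366,-0.782,0],0],[0.9,[0.366,-0.782,0],0],[0.9,[0.366,-0.782,0],0],[0.9,[0.366,-0.782,0],0],[0.9,[0.366,-0.782,0],0],[0.9,[0.366,-0.782,0],0],[0.9,[0.366,-0.782,0],0],[0.9,[0.366,-0.782,0],0],[0.9,[0.366,-0.782,0],0],[0.9,[0.366,-0.782,0],0],[0.9,[0,0,0],0],[0.9,[0,0,0.8],0],[0.9,[0,0,0.8],0],[0.9,[0,0,0.8],0],[0.9,[0,0,0.8],0],[0.9,[0,0,0.8],0],[0.9,[0,0,0.8],0],[0.9,[0,0,0.6],0],[0.9,[0,0,0.4],0],[0.9,[0,0,0],0]]'; python3 f.py
python3 - <<'E'
from h import *
im=ctrl.capture("scene")[:,:,::-1]; cv2.imwrite("pics/k.png",cv2.resize(im[160:310,230:430],(800,600),interpolation=3))
E
```

```text
clock: 30.12
tcp_pos: [0.5691, 0.1132, 0.0623]
tcp_rot: [0.0, 0.98, 0.201, -0.001]
force: [0.1, -0.5, -0.9]
finger_gap: 0.0274
gripper_force: 25.0
[ 5.702e+02  1.136e+02  6.370e+01 -0.000e+00  1.000e-01 -3.000e-01
  2.500e+00  2.300e+00 -1.900e+00] 0.027246924875172964 25.00000387430191 [1.68246409e-04 9.79543211e-01 2.01232084e-01 8.47788374e-04]
```

View pics/k.png

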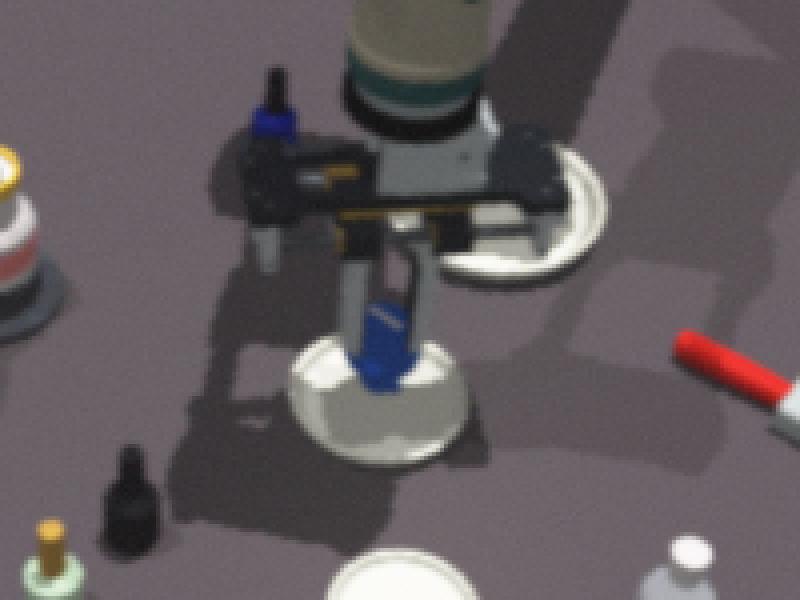

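The cap hangs over the middle of the dish: foot at crop (380,388), dish centre about (380,402). Lower it by feel.

```bash
python3 -m inch '[[0.9,[0,0,0.1],0],[0.9,[0,0,0.1],0],[0.9,[0,0,0.1],0],[0.9,[0,0,0],0]]'; python3 f.py; python3 -m inch '[[0.9,[0,0,0.04],0],[0.9,[0,0,0],0]]' >/dev/null; python3 f.py
```

```text
clock: 30.92
tcp_pos: [0.5694, 0.1138, 0.0537]
tcp_rot: [0.0, 0.98, 0.201, -0.0]
force: [-0.1, -0.4, -0.0]
finger_gap: 0.0277
gripper_force: 25.0
[ 5.697e+02  1.138e+02  5.410e+01 -2.000e-01 -3.000e-01 -6.000e-01
 -1.000e+00  3.800e+00  1.000e-01] 0.027613859247636287 24.999891221523285 [4.88830624e-05 9.79545196e-01 2.01224244e-01 1.05138153e-04]
[ 5.698e+02  1.138e+02  5.300e+01  1.000e-01  2.000e-01 -4.000e-01
  2.200e+00 -2.000e+00 -1.200e+00] 0.027326501388999197 24.999901950359344 [6.21174476e-05 9.79541057e-01 2.01244400e-01 6.70301238e-05]
```

```bash
python3 -m inch '[[0.9,[0,0,0.03],0],[0.9,[0,0,0],0]]' >/dev/null; python3 f.py; python3 -m inch '[[0.9,[0,0,0.02],0],[0.9,[0,0,0],0]]' >/dev/null; python3 f.py
```

```text
[569.8 113.8  52.9  -1.1  -0.    4.9  -1.4  23.5  -4.1] 0.02749548087804224 25.000895261764526 [9.01597855e-05 9.79543658e-01 2.01231493e-01 3.16606802e-04]
[ 5.699e+02  1.139e+02  5.290e+01 -2.200e+00 -3.000e-01  8.400e+00
 -1.400e+00  4.130e+01 -2.200e+00] 0.027691191259479123 25.00161588191986 [1.07290009e-04 9.79540669e-01 2.01245652e-01 5.04621960e-04]
```

The foot is on the floor. I'll ease off the press, open and rise.

```bash
python3 -m inch '[[0.9,[0,0,-0.04],0],[0.9,[0,0,0],0],[0.6,[0,0,0],0],[0.6,[0,0,0],0],[0.6,[0,0,0],0],[0.6,[0,0,-0.1],0],[0.6,[0,0,-0.3],0],[0.6,[0,0,-0.6],0],[0.6,[0,0,-0.9],0],[0.6,[0,0,-0.9],0],[0.6,[0,0,-0.9],0],[0.6,[-0.8,0,-0.4],0],[0.6,[-0.9,0,0],0],[0.6,[-0.9,0,0],0],[0.6,[-0.9,0,0],0],[0.6,[-0.9,0,0],0],[0.6,[0,0,0],0],[0.6,[0,0,0],0]]' 5
python3 - <<'E'
from h import *
im=ctrl.capture("scene")[:,:,::-1]; cv2.imwrite("pics/l.png",cv2.resize(im[120:330,150:430],(800,600),interpolation=3))
ctrl.capture("top")
for d in ctrl.landmark_of("top","cap")[:2]: print(at("top",d["pixel"],.005),d["p"])
for d in ctrl.regions_of("top","dish"): print("dish",at("top",d["rect"][:2],.008),d["p"])
for d in ctrl.landmark_of("scene","tab")[:1]: print(d)
E
```

```text
clock: 34.92
tcp_pos: [0.4497, 0.062, 0.1763]
tcp_rot: [0.0, 0.98, 0.201, 0.001]
force: [-0.3, 0.6, -0.3]
finger_gap: 0.0374
gripper_force: 0.0
[0.57824197 0.12188049 0.005     ] 0.6
dish [0.7256441  0.16551856 0.008     ] 0.74
dish [0.56765567 0.11822246 0.008     ] 0.69
dish [0.3355088  0.13514521 0.008     ] 0.6
{'pixel': [194.0, 220.4], 'p': 0.68}
```

View pics/l.png

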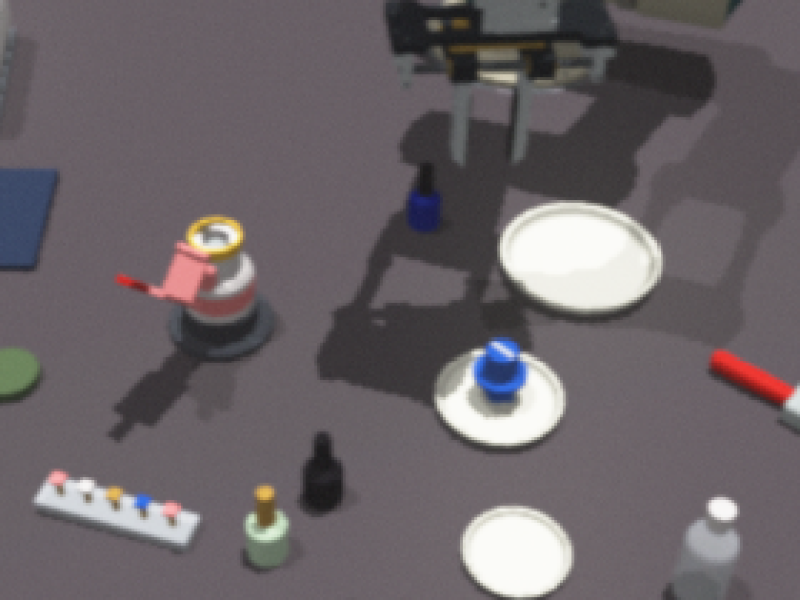

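The cap stands upright in the middle dish at crop (500,375). The guard is folded back with its tab at (130,283), and the bystanders haven't moved.

```bash
python3 -c "
from plant import ctrl
print(ctrl.sign_off())"
```

```text
the job is handed in; nothing more can be done
None
```

The job is handed in at about 35 s of the 72 s allowed: the guard is folded back, and the cap was pressed to its seal at about 12 N, unscrewed, lifted out and now stands upright in the middle-sized dish, with no bystander seen to move; the verdict was not shown.

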